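# Gauge the worn groove and set the grade marker

### The job

Find how worn the guide bar is: take the black depth gauge from its wooden stand, feel for the groove with its sprung probe, push it gently down until the gauge's base sits flat on the bar with the probe in the groove, and leave it standing there. Then read which colour its dial hand points to and slide the marker on the grade board from its grey parking field to the middle of the field of the same colour. Leave the loose parts round about where they are.

Things in the scene. Friction and masses are not known exactly. Their poses are not given: they have to be found in the camera images.
- gauge: Depth gauge, loose, about 0.34 kg, starts upright on the wooden stand. Steel base 72 (x) x 42 (y) x 10 mm; on it a black body 50 (x) x 36 (y) mm up to 60 mm above the underside. Origin: centre of the base's underside, z up. A sprung steel probe pin, 5 mm thick with a chamfered tip, sticks out 16 mm below the origin.
- gauge_grip (a point): Point to grip on the gauge, inside its body on its axis, 40 mm above the base's underside: hold it across the body's 36 mm (along gauge y).
- gauge_dial (a point): Middle of the gauge's 35 mm dial, on its flat top. A black hand turns 0.3 rad per mm: in the gauge's frame it points along +x at 9 mm depth, towards +y for less, towards -y for more. Green arc (on the +y side): 4 to 7.5 mm; yellow arc: 7.5 to 10.5 mm; red arc (on the -y side): 10.5 to 14 mm of depth.
- gauge_probe (a joint): Travel of the probe pin into the gauge, m: 0 = 16 mm out, 0.016 = flush. Base flat on the bar: groove depth = 0.016 - value. About 4.5 N starts the pin moving, 6 N pushes it right in (spring and dry friction): more than the gauge's weight, so it must be pushed down; once flat it stays down when released. The pin comes out again when lifted.
- stand: Fixed wooden stand 90 (x) x 70 (y) x 26 mm for the gauge, with a 16 mm square hole in the middle for the probe. Origin: centre of its underside.
- holder: Fixed blue base plate 150 (x) x 120 (y) x 10 mm that carries the grooved steel guide bar. Origin: centre of the plate's underside, z up. Bar and plate do not give way. Keep the force of the gauge on the bar under 30 N.
- bar_top (a point): Point on the plate's middle axis at the height of the bar's flat top, 44 mm above the plate's underside. Bar 80 (x) x 110 (y) mm. A groove 8.5 mm wide with a flat floor runs along the plate's y through the middle of the bar. Bar and groove are shifted by up to 14 mm either way along x from this point (not measured); the groove is 5 to 13 mm deep (not measured).
- board: Fixed aluminium grade board 70 (x) x 190 (y) x 12 mm. Origin: centre of its underside. Four coloured fields in a row along its y: grey (parking), green, yellow, red. The last three are 34 mm long and 36 mm apart, the marker slides over them.
- field_green (a point): Middle of the green field, on the board's top (marker joint 0.044).
- field_yellow (a point): Middle of the yellow field, on the board's top (marker joint 0.080).
- field_red (a point): Middle of the red field, on the board's top (marker joint 0.116).
- marker_grip (a point): Point to grip on the marker, 37.5 mm above the board's underside and 14 mm below the top of its black fin, which is 26 (board x) x 14 (board y) mm and has a white stripe round its middle. It slides along the board's y with about 1.5 N of friction and stays where it is left.
- marker (a joint): Travel of the marker along the board's +y, m: 0 = middle of the grey parking field, ends at -0.008 and 0.130.
- drilled_block: Loose steel block 34x82x18 mm with an upright stub, 57 mm high in all; bystander. Origin: centre of underside.
- nylon_block: Loose white nylon block 24x50x24 mm; bystander. Origin: centre of underside.
- slide_block: Loose brown slide block 87x58x22 mm with a black knurled screw; bystander. Origin: centre of underside.

How it is judged (in metres and radians):
On the way, in this order (a step that is already met when the one before it is completed fails the run):
1. the gauge's base sits flat on the bar with its probe in the groove (z of gauge in the frame of holder between 0.0425 and 0.0455 m and angle between gauge's own z axis and vertical below 0.03 rad and value of joint gauge_probe between 0.0015 and 0.0125 m and y of gauge in the frame of holder between -0.05 and 0.05 m and x of gauge in the frame of holder between -0.03 and 0.03 m), for 0.3 s.
2. the marker is on the field of the colour that the dial shows (((value of joint gauge_probe above 0.008 m and value of joint marker between 0.029 and 0.059 m) or (value of joint gauge_probe between 0.005 and 0.009 m and value of joint marker between 0.065 and 0.095 m) or (value of joint gauge_probe below 0.006 m and value of joint marker between 0.101 and 0.131 m))), for 0.2 s.
At the end, for the whole second after the job is handed in: The gauge stands released and at rest, its base flat on the bar (within 1.5 mm and 0.03 rad) and its probe in the groove; the marker is at rest within 15 mm of the middle of the field whose colour the dial shows (within 0.5 mm of depth of a border either colour counts) (all of step 1 and ((value of joint gauge_probe above 0.008 m and value of joint marker between 0.029 and 0.059 m) or (value of joint gauge_probe between 0.005 and 0.009 m and value of joint marker between 0.065 and 0.095 m) or (value of joint gauge_probe below 0.006 m and value of joint marker between 0.101 and 0.131 m)) and linear speed of gauge below 0.01 m/s and contact force between gauge and the fingers below 0.1 N and velocity of joint marker between -0.005 and 0.005 m/s); the robot touches nothing.
It fails at once if gauge pushed on the bar with more than 30 N (contact force between gauge and holder above 30 N).
It fails at once if gauge tipped over (angle between gauge's own z axis and vertical above 0.5 rad).
It fails at once if a bystander part moved more than 3 cm (distance of any of drilled_block, nylon_block, slide_block from where it was at the start of the episode above 0.03 m).
It also fails if it takes over 72 s, if anything falls off the work surface, if the arm or the gripper's body presses on something with over 40 N, if the wrist force passes 120 N, or if a joint passes its speed limit or range.

### The arm

A 6-joint arm with a two-finger parallel gripper is mounted at the origin on a cart in front of the work surface, level with it; the furniture and walls round the work are solid. World frame = base frame: x ahead of the robot, y to its left, z up, the work surface at z = 0. Lengths are in mm, angles in rad, forces in N, time in s.
With the tool pointing down it reaches from about 250 to 725 mm from the base axis. Payload 9.7 kg.
Tool frame: the origin (TCP) lies midway between the tips of the shut fingers; the grasp point (between the pads) lies 19 mm behind it; z points along the fingers, y is the line along which they close (so a half turn about z gives the same grasp; the last joint's range is limited). The gripper opens to 85 mm and grips with 20 to 120 N. Pads are 22 mm wide; open, the fingers measure 114 mm over their backs; the gripper's body (76 mm by 85 mm) begins 54 mm behind the grasp point. The pads swing forward as they close: fully open they stand 13 mm farther back than shut.
Start: joints at [1.213, 0.087, 0.176, 1.66, 0, 1.571], TCP at [192.615, 515.166, 231.284] pointing down, gripper open.
Joint ranges: [-3.13, 3.13], [-0.85, 1.81], [-1.15, 1.24], [-2.2, 2.28], [-1.44, 1.52], [-3.14, 3.14]. Speed limits (rad/s): [2.22, 2.22, 2.57, 3.14, 3.14, 3.14].

### API

Orientations are given as a unit quaternion [w, x, y, z].
In Python, from workcell import robot, eoat, imaging, sensors gives the robot as it stands. Calls block until the motion is done:
- robot.move_pose(position, orientation): joint-space move of the TCP to a pose.
- robot.movel(position, rot=None, max_speed=150, force_limit=None): straight line of the TCP; rot=None keeps the orientation; max_speed is the mean speed in mm/s. With force_limit (N) it stops when the force on the tool has changed by that much, and returns True; else False.
- robot.move_joints(angles): joint-space move.
- eoat.command_gripper(opening, grip_force=None): finger opening in mm; grip_force is the grip in N (None keeps the last); returns when the fingers have stopped.
- robot.dwell(seconds).
- robot.ik(position, orientation): joint angles nearest the present ones, or None.
- imaging.camera(name): name is "scene" or "top"; returns a dict with "img" (384x512x3 uint8, blue, green, red), "depth" (384x512 float32, mm along the optical axis (not along the pixel's ray), 0 where there is no reading), "K" (3x3 intrinsics, pixels), "eye" and "rotation" of the camera in the world. Camera axes: x right, y down, z forward; pixel columns grow to the right and rows downward; lengths in mm; the calibration is good to about 2 mm. A picture is of the moment at which its call begins.
A pose or a line that the arm cannot do raises robot.PlanningError and nothing moves.
- robot.job_done(): hands the job in; it is judged then, once.
Readings, each from a call of its own:
- sensors.read_clock(): time.
- sensors.read_joint_pos(): joint angles.
- sensors.read_joint_vel(): joint speeds.
- sensors.read_joint_efforts(): joint torques, N m.
- sensors.read_tcp_pos(): TCP position.
- sensors.read_eef_rot(): TCP orientation.
- sensors.read_wrist_force(): force on the tool from outside, world axes, zero at the start.
- sensors.read_wrist_torque(): the same for the moment, N m.
- sensors.read_gripper_width(): finger opening in mm.
- sensors.read_grip_force(): force on a finger pad.
Only numpy, scipy, OpenCV 4.12 (cv2) and the standard library are available. Lean on these libraries where they do the work, as an engineer would, in place of code of your own. Each camera call takes 0.05 s, during which the arm holds its last target. There are 200 camera calls.

## Working session

There is one attempt and no reset: what is moved stays moved. The work goes in short steps, each a Python script; the robot and the scene stay as the last script left them, time stands still between calls to the robot, and variables do not carry over. Pictures are saved under pics/ and viewed, at most 10 in all, crops included, and the job is handed in when it is done.

```bash
ls; mkdir -p pics; cat > h.py <<'E'
from workcell import robot, eoat, imaging, sensors
import numpy as np, cv2
def snap(n):
    c=imaging.camera(n); np.savez(f'{n}.npz',**c); return c
def pt(c,u,v,z=None):
    K=np.array(c['K']);R=np.array(c['rotation']);e=np.array(c['eye'])
    if R.shape!=(3,3):
        from scipy.spatial.transform import Rotation as S; R=S.from_quat(np.roll(R,-1)).as_matrix()
    r=R@np.array([(u-K[0,2])/K[0,0],(v-K[1,2])/K[1,1],1.])
    return e+r*((z-e[2])/r[2] if z is not None else c['depth'][int(round(v)),int(round(u))])
E
python3 - <<'E'
from h import *
for n in('top','scene'):
    c=snap(n); cv2.imwrite(f'pics/{n}0.png',cv2.resize(c['img'],(800,600),interpolation=cv2.INTER_CUBIC)); print(n,c['K'],c['eye'],c['rotation'])
print(sensors.read_clock(),sensors.read_tcp_pos(),sensors.read_eef_rot())
E
```

```text
pics
top [[414.13416542   0.         260.63567141]
 [  0.         414.13416542 188.23479665]
 [  0.           0.           1.        ]] [ 417.61877768  -36.71672681 1296.40078084] [-0.04336087  0.71327914 -0.69881843  0.03170958]
scene [[367.73351437   0.         257.15382224]
 [  0.         367.73351437 191.82008454]
 [  0.           0.           1.        ]] [   7.61900625 -454.45014393  707.47536468] [-0.37649631  0.8205442  -0.39580726  0.1682093 ]
0.1 [192.53818606 514.98460292 230.64820293] [-1.09279611e-04  1.77946199e-01  9.84040030e-01 -5.97313106e-04]
```

View pics/top0.png

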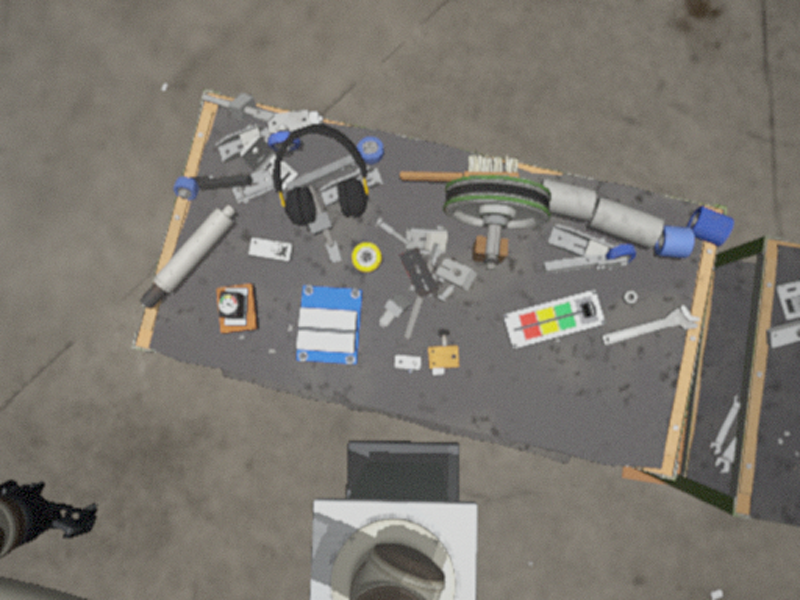

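View pics/scene0.png

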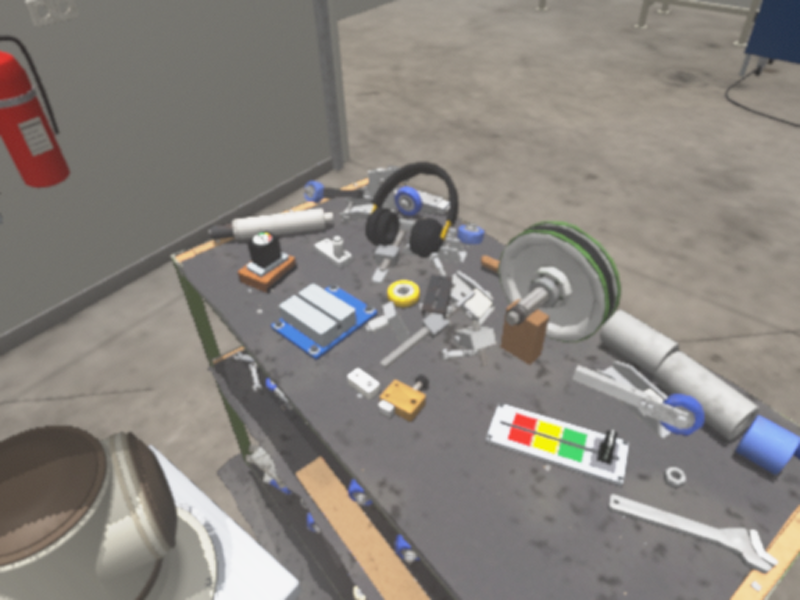

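The top view shows the gauge on its stand at about (232,303), the holder at (328,325), and the board at (555,319) with the marker at its right end. I'll enlarge these areas.

```bash
python3 - <<'E'
import numpy as np,cv2
c=np.load('top.npz');im=c['img']
def crop(x0,y0,w,h):return cv2.resize(im[y0:y0+h,x0:x0+w],None,fx=8,fy=8,interpolation=cv2.INTER_CUBIC)
a=crop(134,176,100,60); b=crop(315,180,80,48)
cv2.imwrite('pics/a.png',a);cv2.imwrite('pics/b.png',b)
E
```

```text
(no output)
```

View pics/a.png

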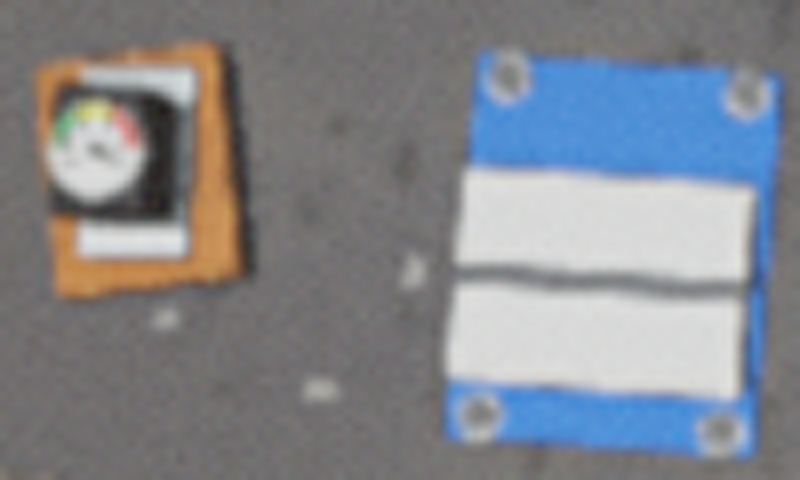

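View pics/b.png

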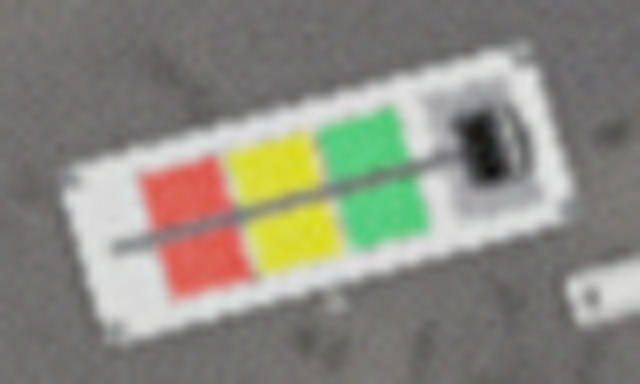

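The crops show the dial at crop (97,152) and the bar-top corners at (468,168), (755,185), (742,397) and (447,375). The groove runs from (460,272) to (745,290), and the board and fin are clear, with the fin top at (482,147). Next I convert these to world positions.

```bash
python3 - <<'E'
from h import *
c=dict(np.load('top.npz'))
f=lambda o,p,z:np.round(pt(c,o[0]+(p[0]+.5)/8-.5,o[1]+(p[1]+.5)/8-.5,z),1)
A=(134,176);B=(315,180)
def show(n,o,ps,z):
    q=[f(o,p,z) for p in ps]; print(n,[x[:2].tolist() for x in q],'mean',np.mean(q,0)[:2],
     'angs',[round(float(np.degrees(np.arctan2(*(q[(i+1)%len(q)]-q[i])[[1,0]]))),1) for i in range(len(q))])
show('dial',A,[(97,152)],86)
show('base',A,[(80,65),(197,68),(187,255),(78,257)],36)
show('stand',A,[(37,65),(215,42),(245,278),(60,298)],26)
show('plate',A,[(480,52),(780,75),(752,455),(447,437)],10)
show('bar',A,[(468,168),(755,185),(742,397),(447,375)],44)
show('groove',A,[(460,272),(745,290)],44)
show('board',B,[(65,175),(528,45),(575,210),(110,340)],12)
show('fields R Y G',B,[(196,228),(285,203),(372,178)],12)
show('fin',B,[(482,147)],51.5)
show('finstripe side',B,[(482,147)],45)
d=c['depth']
for n,o,p in(('dial',A,(97,152)),('bar',A,(600,230)),('bar2',A,(600,340)),('board',B,(285,203)),('fin',B,(482,147))):
    print(n,pt(c,o[0]+p[0]/8,o[1]+p[1]/8).round(1))
E
```

```text
dial [[521.1, 323.0]] mean [521.1 323. ] angs [0.0]
base [[558.8, 346.2], [558.5, 300.9], [486.5, 301.3], [484.9, 343.1]] mean [522.175 322.875] angs [-90.4, 179.7, 92.2, 2.4]
stand [[559.6, 366.0], [569.9, 297.1], [478.7, 281.2], [469.5, 352.3]] mean [519.425 324.15 ] angs [-81.5, -170.1, 97.4, 8.6]
plate [[569.9, 196.8], [563.1, 78.8], [415.1, 85.3], [419.5, 203.8]] mean [491.9   141.175] angs [-93.3, 177.5, 87.9, -2.7]
bar [[521.4, 193.5], [517.1, 84.0], [436.8, 86.5], [442.7, 198.4]] mean [479.5 140.6] angs [-92.2, 178.2, 87.0, -3.6]
groove [[481.8, 195.0], [477.2, 86.6]] mean [479.5 140.8] angs [-92.4, 87.6]
board [[517.0, -207.4], [571.2, -386.6], [507.4, -404.0], [453.5, -225.0]] mean [ 512.275 -305.75 ] angs [-73.2, -164.7, 106.8, 15.5]
fields R Y G [[497.4, -258.1], [507.8, -292.4], [518.2, -326.0]] mean [ 507.8        -292.16666667] angs [-73.1, -72.8, 107.0]
fin [[527.6, -358.2]] mean [ 527.6 -358.2] angs [0.0]
finstripe side [[528.2, -359.9]] mean [ 528.2 -359.9] angs [0.0]
dial [519.5 320.8  88.8]
bar [497.5 141.   43.6]
bar2 [455.9 139.9  41.1]
board [ 506.5 -293.7   12.1]
fin [ 527.7 -363.7   35.6]
```

```bash
cat >> h.py <<'E'
def q(deg): a=np.radians(deg)/2; return [0,float(np.cos(a)),float(np.sin(a)),0]
def st(m=''): print(m,'t',round(float(sensors.read_clock()),2),'tcp',np.round(sensors.read_tcp_pos(),1),'F',np.round(sensors.read_wrist_force(),1),'w',round(float(sensors.read_gripper_width()),1),flush=True)
E
python3 - <<'E'
from h import *
for a in (181,1): print(a,robot.ik([521.5,323,150],q(a)),robot.ik([479.5,140.8,150],q(a-3.5)))
for a in (196.5,16.5): print(a,robot.ik([531,-368,150],q(a)))
robot.move_pose([521.5,323,150],q(181))
eoat.command_gripper(66)
robot.movel([521.5,323,49],max_speed=100,force_limit=8); st('down')
eoat.command_gripper(20,40); st('grip'); print(sensors.read_grip_force())
c=snap('top');s=snap('scene')
robot.movel([521.5,323,110],max_speed=80); st('up')
s=snap('scene');cv2.imwrite('pics/s1.png',cv2.resize(s['img'][120:260,120:320],None,fx=4,fy=4,interpolation=cv2.INTER_CUBIC))
E
```

```text
181 [0.55453851 0.22435387 0.17359002 1.52003248 0.         0.53708522] [ 0.28561104 -0.04836342 -0.11842885  1.5007309   0.          0.32924427]
1 [ 0.55453851  0.22435387  0.17359002  1.52003248  0.         -2.60450743] [ 0.28561104 -0.04836342 -0.11842885  1.5007309   0.         -2.81234838]
196.5 [-0.60603414  0.30544957  0.27183884  1.5371856   0.         -0.89401347]
16.5 [-0.60603414  0.30544957  0.27183884  1.5371856   0.          2.24757919]
down t 3.04 tcp [521.9 323.3  49.8] F [ 0.3  0.9 -0. ] w 66.4
grip t 3.42 tcp [521.8 323.   49.7] F [-0.8 -2.   4.5] w 35.8
41.15512490272522
up t 4.43 tcp [521.3 322.9 109.4] F [ 0.9  0.4 -3.5] w 36.0
```

View pics/s1.png

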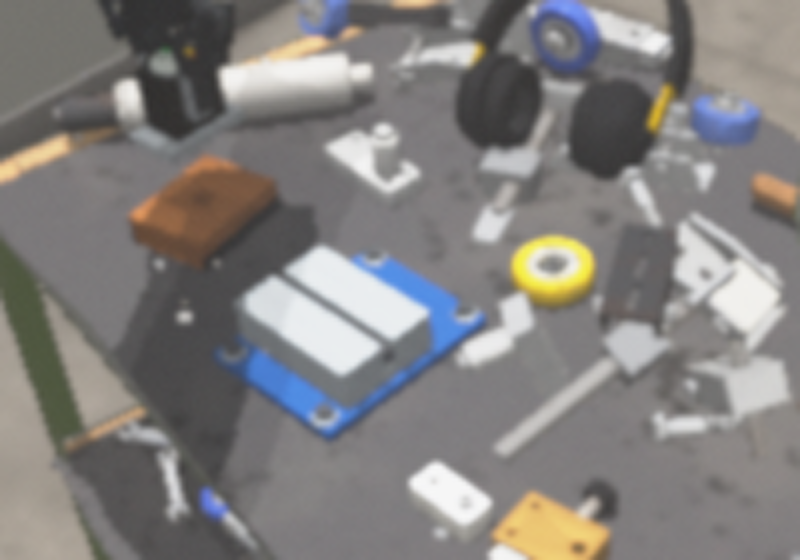

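The gauge is held and lifted: the stand at crop (205,205) is empty. Now I feel for the groove.

```bash
python3 - <<'E'
from h import *
robot.move_pose([479.5,140.8,120],q(177.5))
robot.movel([479.5,140.8,92],max_speed=80); robot.dwell(.2); st('above')
for dx in (0,1.5,-1.5,3,-3,4.5,-4.5):
    x=479.5+dx
    robot.movel([x,140.8,88],max_speed=40); robot.dwell(.1)
    hit=robot.movel([x,140.8,70],max_speed=12,force_limit=2.5); st(f'dx {dx} hit {hit}')
    if sensors.read_tcp_pos()[2]<81: break
E
```

```text
above t 5.96 tcp [479.8 140.9  92.5] F [-0.8  0.5 -3.4] w 35.8
dx 0 hit True t 7.28 tcp [479.3 140.8  75.7] F [ 1.5 -0.9  1.7] w 35.4
```

```bash
python3 - <<'E'
from h import *
hit=robot.movel([479.5,140.8,63],max_speed=8,force_limit=10); st(f'push {hit}')
robot.dwell(.3); st('held')
p=sensors.read_tcp_pos()
eoat.command_gripper(60); st('open')
robot.movel([p[0],p[1],150],max_speed=100); st('up')
robot.move_pose([510,-150,200],q(196.5)); st('away')
c=snap('top'); s=snap('scene')
a=c['img'][186:236,180:240]; b=s['img'][160:240,150:250]
cv2.imwrite('pics/g.png',cv2.hconcat([cv2.resize(a,(480,400),interpolation=cv2.INTER_CUBIC),cv2.resize(b,(320,256),interpolation=cv2.INTER_CUBIC) if 0 else cv2.copyMakeBorder(cv2.resize(b,(320,256),interpolation=cv2.INTER_CUBIC),0,144,0,0,cv2.BORDER_CONSTANT)]))
E
```

```text
push True t 8.24 tcp [479.3 140.7  67.7] F [ 0.4 -0.7  4.7] w 35.5
held t 8.54 tcp [479.3 140.8  67.7] F [-1.4 -1.2  5.4] w 35.5
open t 8.9 tcp [479.7 140.9  67.5] F [ 0.3 -0.2  0.5] w 60.0
up t 9.88 tcp [479.  140.6 149.3] F [-1.1 -0.1 -0.1] w 60.1
away t 11.02 tcp [ 510.  -149.3  199.5] F [ 0.   0.4 -0.7] w 60.0
```

View pics/g.png

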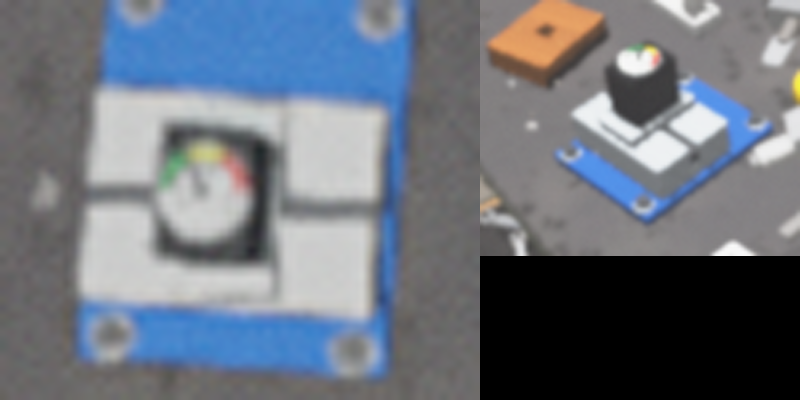

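The gauge stands flat, with TCP z matching an underside at 44.0 mm. The hand points from about (204,193) to (193,168), close to the green/yellow border, so I'll measure it more precisely.

```bash
python3 - <<'E'
from h import *
fr=[imaging.camera('top') for _ in range(12)]
c=fr[0]; m=np.mean([f['img'].astype(np.float32) for f in fr],0)
a=m[200:222,194:218]
cv2.imwrite('pics/d.png',np.clip(cv2.resize(a,None,fx=24,fy=24,interpolation=cv2.INTER_CUBIC),0,255).astype(np.uint8))
# rectified dial: sample in polar coords about dial centre fitted from the bright disc
u=cv2.GaussianBlur(m,(0,0),.01)
K=np.array(c['K']);R=np.array(c['rotation'])
from scipy.spatial.transform import Rotation as S
R=S.from_quat(np.roll(R,-1)).as_matrix()
def proj(P): p=K@(R.T@(np.array(P).T-np.array(c['eye'])[:,None])); return (p[:2]/p[2]).T
bd=m.max(2); mask=np.zeros(bd.shape,np.uint8); mask[200:222,194:218]=1
print(proj([[479.5,140.8,104]]))
np.save('m.npy',m)
# gauge frame dial image 0.25 mm/px, +x up,+y left
yaw=np.radians(-2.5); n=240
g=(np.arange(n)-n/2+.5)*.25
GY,GX=np.meshgrid(-g,-g)
X=479.5+GX*np.cos(yaw)-GY*np.sin(yaw); Y=140.8+GX*np.sin(yaw)+GY*np.cos(yaw)
P=proj(np.stack([X.ravel(),Y.ravel(),np.full(n*n,104.)],1)).astype(np.float32).reshape(n,n,2)
r=cv2.remap(m,P[...,0].copy(),P[...,1].copy(),cv2.INTER_CUBIC)
cv2.imwrite('pics/r.png',np.clip(cv2.resize(r,(600,600)),0,255).astype(np.uint8)); np.save('r.npy',r)
E
```

```text
[[205.95266088 209.58435001]]
```

View pics/r.png

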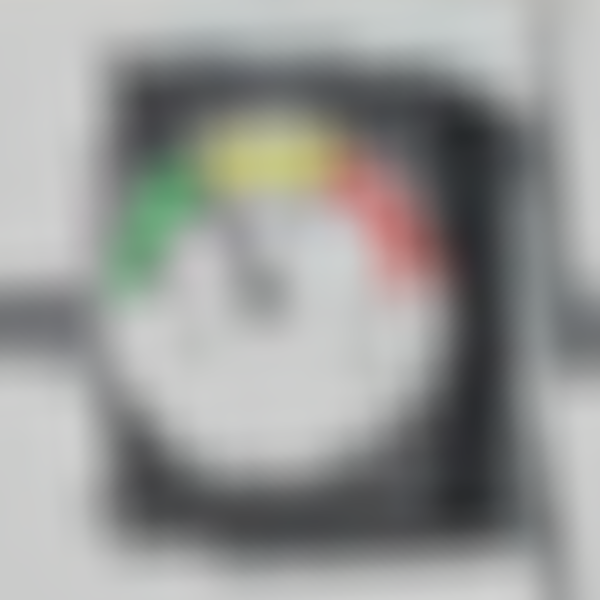

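The hand reads about 23° towards green, so roughly 7.7 mm. The contact travel also gives 8.0 mm or slightly less. Both put it in yellow, so I slide the marker there.

```bash
python3 - <<'E'
from h import *
d=np.array([-.293,.956]); Y=np.array([507.8,-292.4]); p0=Y-80*d
eoat.command_gripper(70)
robot.move_pose([*p0,110],q(196.9))
robot.movel([*p0,22],max_speed=80,force_limit=8); st('down')
eoat.command_gripper(8,25); st('grip')
robot.movel([*Y,22],max_speed=60); st('slid')
eoat.command_gripper(50)
robot.movel([*Y,150],max_speed=80); robot.move_pose([400,0,250],q(196.9)); st('away')
m=imaging.camera('top')['img']; s=imaging.camera('scene')['img']
f=lambda a,k:cv2.resize(a,None,fx=k,fy=k,interpolation=cv2.INTER_CUBIC)
a=f(m[180:228,315:395],5); b=f(s[160:308,150:410],400/260)
cv2.imwrite('pics/e.png',cv2.hconcat([cv2.resize(a,(400,240)),cv2.resize(b,(405,240))][:2])[:,:800])
E
```

```text
down t 14.18 tcp [ 531.6 -369.1   22.7] F [-1.  -1.   0.6] w 70.1
grip t 14.72 tcp [ 531.4 -369.1   22.3] F [ 0.3 -0.8  2.4] w 13.4
slid t 16.2 tcp [ 508.3 -291.1   22.3] F [5.9 2.4 3.1] w 13.5
away t 19.63 tcp [400.4  -0.5 249.6] F [ 0.9 -0.4 -0.3] w 50.5
```

View pics/e.png

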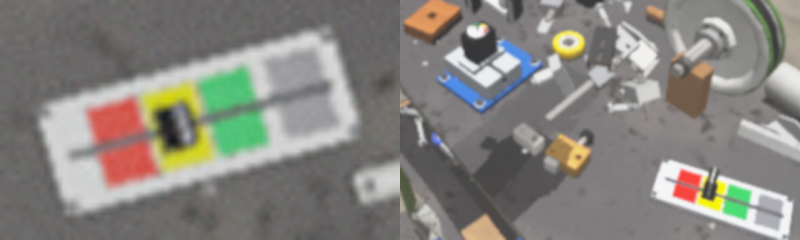

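The marker sits on the middle of yellow, at (177,125), and the gauge still stands upright on the bar.

```bash
python3 -c "
from h import *
print(robot.job_done())"
```

```text
the job is handed in; nothing more can be done
None
```

I handed the job in after about 20 s of robot time: the gauge stands flat on the bar with its probe in the groove, and the marker is in the middle of yellow. The dial reads about 7.7 mm, near the green border at 7.5 mm; the verdict was not reported back.

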